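Put the loose nuts away in the rack's locking parts tray

TASK

Two loose nuts, a middle-sized and a large one, lie on the bench. Pull the parts tray of the small bench rack out until its slides lock, and with the tray locked out put each nut flat into the compartment that already holds nuts of its size. Then press the blue release tab, slide the tray fully home without slamming it, and leave the jar, the spectacles and the pencil where they are.

Things in the scene. Friction and masses are not known exactly. Their poses are not given: they have to be found in the camera images.
- rack: Grey steel bench rack, fixed, 264 mm wide, 170 deep, 206 high. Origin: bottom centre of its front face; x level into the rack, y to its left, z up. Below: sliding parts tray. Above (z 113 to 202 mm): bench supply; its knobs and terminals stand up to 25 mm out of the front right above the tray's handles, so a gripper cannot come straight down on the handles while the tray is home: tilt it.
- tray (a joint): How far the parts tray (0.9 kg) is out along the rack's -x (m); 0 = fully home, front panel against the rack. Slides have 2 to 5 N of drag; it stays where left; starts 0 to 12 mm open. It locks somewhere from 125 to 153 mm, a different, unknown place each time, where a firm stop ends the pull. Locked, it has 6 mm of play and cannot go in until released.
- handle_left (a point): Middle of the left front handle: upright black round bar, 10 mm thick, straight for 38 mm of height, 33 mm clear of the tray's front panel (aluminium, 4 mm thick, 254 mm wide, 20 to 98 mm above the bench, cut down to 68 mm between the handles). Moves with the tray; axes as the rack's. Grip from left and right.
- handle_right (a point): Middle of the right front handle, the same bar, 200 mm to the right of the left one.
- tab (a point): Top of the blue release tab on the tray's right, 55 mm behind the panel's face (in the rack while home). Pad 28 mm along x, 16 wide; a 4 mm ridge rises 15 mm from here towards the rack. z: 90 mm when unlocked; springs up to 104 when locked; pressed to 87 or less (stop at 81; 2.5 N, 4 N at the stop) it frees the tray; held so until the tray has gone in 15 mm, it stays free. Pivot 74 mm behind.
- pocket_small (a point): Middle of the free floor of the small compartment, at the tray's right, 39 mm wide (y), which has two small nuts (19 mm) fast at its back end. All compartments: open on top, side walls 26 mm high, free floor 80 mm long (x), floor 33 mm above the bench; they move with the tray. Axes as the rack's. Nothing is to go in here.
- pocket_medium (a point): The same in the middle compartment, 55 mm wide, which has two middle-sized nuts (25 mm) fast at its back end.
- pocket_large (a point): The same in the compartment left of it, 58 mm wide, which has one large nut (31 mm) fast at its back end. Left of this is only a narrow empty slot.
- nut_medium_center (a point): Centre of the loose middle-sized hexagon nut, steel, 25 mm across flats (flats face its own +x and -x), 28 mm across corners, 13 mm high, lying flat on the bench. z up.
- nut_large_center (a point): Centre of the loose large hexagon nut, steel, 31 mm across flats (flats face its own +x and -x), 35 mm across corners, 16 mm high, lying flat on the bench. z up.
- jar_center (a point): Bystander: glass jar with a grey lid, 71 mm wide, 102 mm high; point at half its height.
- spectacles_center (a point): Bystander: red spectacles, 141 x 142 mm, 42 mm high, to the right; point 20 mm above the bench.
- pencil_center (a point): Bystander: green pencil, 117 mm long, 7 mm thick, lying between robot and rack.

How it is judged:
By the outcome, as a careful person would: the job done as asked, in the order asked, and still so for the second after the job is handed in, with the robot touching nothing.
It also fails if it takes over 72 s, if anything falls off the work surface, if the arm or the gripper's body presses on something with over 40 N, if the wrist force passes 120 N, or if a joint passes its speed limit or range.

ROBOT

A 7-joint arm with a two-finger parallel gripper is mounted at the origin on a cart in front of the work surface, level with it; the furniture and walls round the work are solid. World frame = base frame: x ahead of the robot, y to its left, z up, the work surface at z = 0. Lengths are in m, angles in degrees, forces in N, time in s.
With the tool pointing down it reaches from about 0.4 to 0.875 m from the base axis. Payload 6.5 kg.
Tool frame: the origin (TCP) lies on the centre line of the jaws, within the pads' length; the fingertips stand 22 mm ahead of it and the grasp point (between the pads) lies 3 mm ahead of it; z points along the fingers, y is the line along which they close (so a half turn about z gives the same grasp; the last joint's range is limited). The gripper opens to 85 mm and grips with 20 to 120 N. Pads are 22 mm wide; open, the fingers measure 114 mm over their backs; the gripper's body (76 mm by 85 mm) begins 54 mm behind the grasp point. The pads swing forward as they close: fully open they stand 13 mm farther back than shut.
Start: joints at [-71.459, 30.733, -0.252, 88.115, 0.149, 61.152, -4.079], TCP at [0.247, 0.601, 0.253] pointing down, gripper open.
Joint ranges: [-154.64, 154.64], [-21.42, 123.67], [-72.66, 72.17], [13.99, 137.28], [-74.86, 254.86], [10.95, 109.41], [-158.01, 158.01]. Speed limits (degrees/s): [136.94, 136.94, 180, 180, 180, 180, 180].

INTERFACE

Orientations are given as [roll, pitch, yaw] about the fixed x, y, z axes, in that order (R = Rz(yaw) Ry(pitch) Rx(roll)).
In Python, from station import ctrl, snapshot, get_calibration, finder gives the robot as it stands.
- The arm moves only by the shell command python3 -m handwheel 'ROWS' [OPENING] [FORCE]. ROWS is JSON, a list that holds one entry, the list of rows, each a list of 6 numbers: the shift along the tool's x, y, z in m, then the turn, a rotation vector about the tool's x, y, z in units of 6 degrees (1.0 is 6 degrees). A call has 1 to 8 rows; each row shifts and turns the commanded pose from where the row before left it, along the tool's axes as they then stand; what a row does not reach is not made up. A row lasts 1/8 s, in which the tool goes at most 62.5 mm and 10.7 degrees, less where a joint would pass 70% of its speed; a pose out of reach is approached as far as the arm can. A call is refused whole if a number of a shift passes 0.0625 or a number of a turn 1, either way. A call with a gripper value outside its range is refused whole. OPENING is the closure, from -1 (fully open) to 1 (shut), set as the call begins (- or left out, the last holds). The fingers move at their own pace and stop on an object; FORCE is the grip in N (left out, the last holds). Time passes only in rows, so rows that do not move let the fingers close. It gives the time, the measured TCP pose, the force, the opening and the grip force at its end, in the units of the state.
- ctrl.get_obs(): the state, without advancing time (a new reading comes with each control period).
- snapshot(name): name is "scene" or "side" or "wrist"; returns (picture, depth): 384x512x3 uint8, blue, green, red; 384x512 float32, m along the optical axis (not along the pixel's ray), 0 where there is no reading.
- get_calibration(name): a dict with "camera_matrix" (3x3 intrinsics, pixels), "distortion" ([k1, k2, p1, p2, k3] as OpenCV has them; the pictures are not rectified), "camera_from_world" (4x4, takes a point from world to camera coordinates). Camera axes: x right, y up, looking along -z (the intrinsics and any distortion apply to the point x, -y, -z); pixel columns grow to the right and rows downward; lengths in m; the calibration is good to about 2 mm. A picture is of the moment at which its call begins: read the wrist's pose just before it. get_calibration takes no time and is no camera call; for the wrist camera it gives the pose at the moment of the call.
- ctrl.hand_in(): hands the job in; it is judged then, once.
Trained networks look in the newest picture that a camera, given by its name, has taken for a name from the list of things; names that differ only in an ending like _2 or _b are one class to them, and where a whole thing is asked for, a point or a joint stands for the part that bears it (a point fixed in the world has none). Each returns a list of dicts, best first, with "score" (0 to 1); they miss things now and then, are a little off and sometimes report something else, mostly with a low value. They report only what shows in the picture. A call takes as long as a camera call.
- finder.search_frame(name, camera): "rect" ([left, top, width, height] in pixels, round what is visible of it).
- finder.place_of(name, camera): "position" ([column, row] in pixels: a listed point, or the origin of a listed thing).
The state is a dict: "clock": time; "joints": joint angles; "joint_velocities": joint speeds; "joint_torque": joint torques, N m; "ee_pos": TCP position; "orientation": TCP orientation; "wrist_force": force on the tool from outside, world axes, zero at the start; "moment": the same for the moment, N m; "width": opening from 0.0 (shut) to 1.0 (fully open); "grip_force": force on a finger pad.
Only numpy, scipy, OpenCV 4.12 (cv2) and the standard library are available. Lean on these libraries where they do the work, as an engineer would, in place of code of your own. Each camera call takes 0.05 s, during which the arm holds its last target. There are 200 camera calls.

## Working session

There is one attempt and no reset: what is moved stays moved. The work goes in short steps, Python scripts to look and compute and a shell command to move; the robot and the scene stay as the last step left them, time stands still between calls to the robot, and variables do not carry over. Pictures are saved under pics/ and viewed, at most 13 in all, crops included, and the job is handed in when it is done.

```bash
mkdir -p pics; cat > h.py <<'E'
import numpy as np,cv2
from scipy.spatial.transform import Rotation as R
from station import ctrl,snapshot,get_calibration,finder
def snap(cam):
    c=get_calibration(cam); p,d=snapshot(cam); return c,p,d
def w2p(c,P):
    P=np.atleast_2d(P); T=np.array(c["camera_from_world"]); q=P@T[:3,:3].T+T[:3,3]; q=q*[1,-1,-1]
    return cv2.projectPoints(q.reshape(-1,1,3),np.zeros(3),np.zeros(3),np.array(c["camera_matrix"]),np.array(c["distortion"]))[0][:,0]
def ray(c,uv):
    u=cv2.undistortPoints(np.array(uv,float).reshape(-1,1,2),np.array(c["camera_matrix"]),np.array(c["distortion"]))[:,0]
    T=np.linalg.inv(np.array(c["camera_from_world"])); d=np.c_[u[:,0],-u[:,1],-np.ones(len(u))]@T[:3,:3].T
    return T[:3,3],d
def atz(c,uv,z):
    o,d=ray(c,uv); return o+d*((z-o[2])/d[:,2])[:,None]
def atd(c,uv,dep):
    o,d=ray(c,uv); return o+d*np.atleast_1d(dep)[:,None]
def st():
    o=ctrl.get_obs(); return o
E
python3 - <<'E'
from h import *
o=st();print(o)
for cam in("scene","side"):
    c,p,d=snap(cam);cv2.imwrite(f"pics/{cam}0.png",p)
    for n,z in(("rack",0),("handle_left",None),("handle_right",None),("nut_medium_center",.0065),("nut_large_center",.008),("jar_center",.051),("spectacles_center",.02),("pencil_center",.0035)):
        r=finder.place_of(n,cam)[:2]
        for q in r:
            u=q["position"]; print(cam,n,round(q["score"],2),np.round(u,1),np.round(atz(c,u,.06 if z is None else z)[0],3))
E
```

```text
{'clock': 0.0, 'joints': array([-71.45887953,  30.77792533,  -0.2556141 ,  88.17280325,
         0.14817379,  61.15221706,  -4.08006061]), 'joint_velocities': array([-0.01743988,  0.03008211, -0.11377366,  0.01072644,  0.03322652,
        0.00857935,  0.14804142]), 'joint_torque': array([ 1.37933303e-04, -5.83400381e+01,  1.04939438e+00, -2.59103054e+01,
        1.25663806e-02,  9.60542966e-03, -1.69863807e-05]), 'ee_pos': array([0.2467697 , 0.60066918, 0.25239368]), 'orientation': array([-1.79897566e+02,  6.16117119e-03,  1.57670162e+02]), 'wrist_force': array([-0.73650614, -0.53472678,  0.13711593]), 'moment': array([0.00496995, 0.07192916, 0.03557176]), 'grip_force': 0.0, 'width': 0.9977187967133706}
scene handle_left 0.9 [266.6 181.4] [0.658 0.019 0.06 ]
scene handle_right 0.73 [312.1 222.6] [ 0.622 -0.199  0.06 ]
scene handle_right 0.71 [328.8 211.4] [ 0.688 -0.196  0.06 ]
scene nut_medium_center 0.54 [165.2 174.3] [0.48  0.339 0.006]
scene nut_large_center 0.43 [187.5 167. ] [0.561 0.328 0.008]
scene jar_center 0.6 [360.  260.7] [ 0.615 -0.356  0.051]
scene pencil_center 0.43 [190.4 222.7] [0.416 0.065 0.003]
side rack 0.65 [233.9 197.8] [ 0.693 -0.108  0.   ]
side handle_left 0.65 [231.3 201.4] [0.638 0.04  0.06 ]
side handle_left 0.37 [236.8 181.6] [ 0.686 -0.117  0.06 ]
side handle_right 0.79 [260.7 178.9] [ 0.618 -0.175  0.06 ]
side nut_medium_center 0.65 [241.5 280.6] [0.473 0.355 0.006]
side nut_large_center 0.6 [215.9 268.3] [0.554 0.332 0.008]
side jar_center 0.66 [274.5 166.5] [ 0.62  -0.337  0.051]
side spectacles_center 0.35 [260.3 178.6] [ 0.653 -0.269  0.02 ]
```

```bash
python3 - <<'E'
import cv2,numpy as np
a=cv2.imread("pics/scene0.png")[110:310,120:420];cv2.imwrite("pics/a.png",cv2.resize(a,(800,533),interpolation=cv2.INTER_CUBIC))
b=cv2.imread("pics/side0.png")[110:320,140:400];cv2.imwrite("pics/b.png",cv2.resize(b,(742,600),interpolation=cv2.INTER_CUBIC))
E
```

```text
(no output)
```

View pics/a.png

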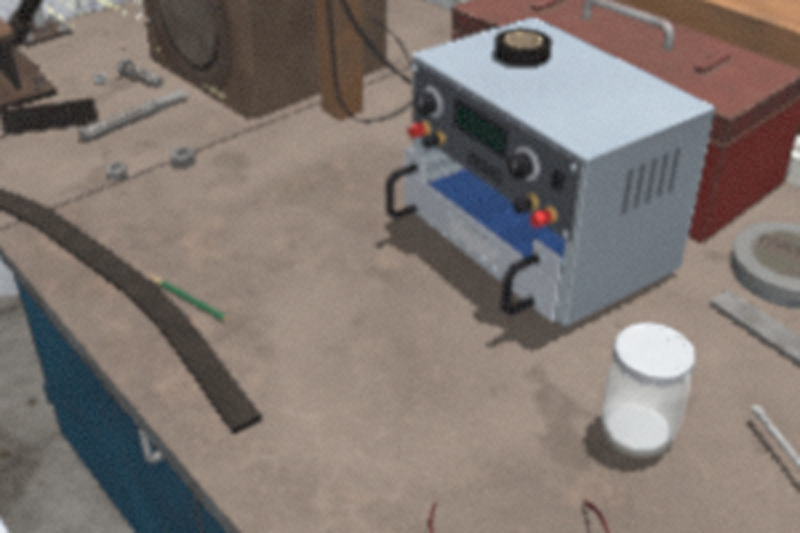

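View pics/b.png

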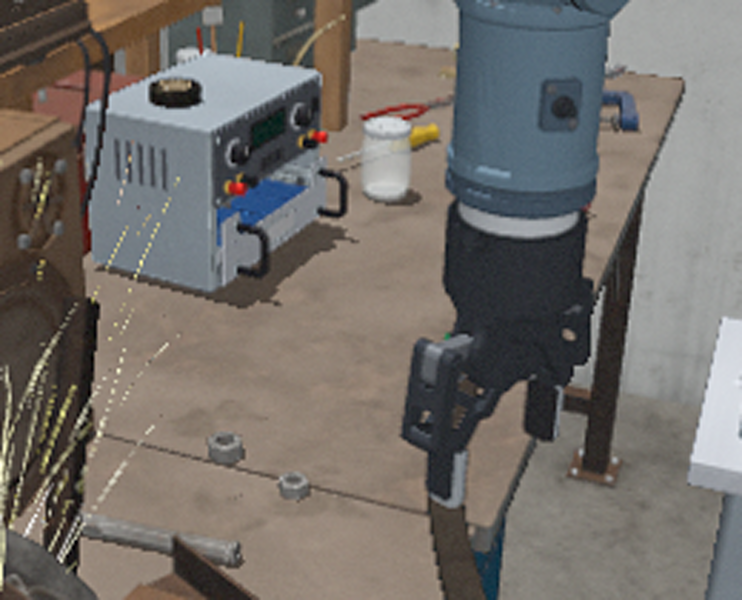

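```bash
cat >> h.py <<'E'
def tri(obs):
    A=np.zeros((3,3));b=np.zeros(3)
    for c,uv in obs:
        o,d=ray(c,[uv]);d=d[0]/np.linalg.norm(d[0]);M=np.eye(3)-np.outer(d,d);A+=M;b+=M@o
    x=np.linalg.solve(A,b); return x,[np.round(np.linalg.norm(w2p(c,x)[0]-uv),1) for c,uv in obs]
E
python3 - <<'E'
from h import *
a=get_calibration("scene");b=get_calibration("side")
S=lambda u,v:np.array([120+u/2.6667,110+v/2.6667]);D=lambda u,v:np.array([140+u/2.857,110+v/2.857])
for n,s,d in (("tfl",S(413,58),D(208,130)),("tfr",S(583,157),D(320,72)),("hl",S(390,192),D(264,252)),("hr",S(507,285),D(344,195)),
 ("nutM",S(116,172),D(294,486)),("nutL",S(182,157),D(226,447)),("jar",S(655,350),D(387,130))):
    x,e=tri([(a,s),(b,d)]);print(n,np.round(x,4),e)
print(atz(a,[S(413,58),S(583,157)],.206),atz(b,[D(208,130),D(320,72)],.206))
print("bot",atz(a,[S(570,322)],0),atz(b,[D(215,290)],0))
print("pencil",atz(a,[S(160,280),S(222,319)],.0035)); 
c,p,d=snap("wrist");T=np.linalg.inv(c["camera_from_world"]);print(T,c["camera_matrix"])
o=st();Rt=R.from_euler("xyz",o["orientation"],degrees=True).as_matrix();print("cam in tool",Rt.T@(T[:3,3]-o["ee_pos"]),Rt.T@T[:3,:3])
cv2.imwrite("pics/w0.png",p)
E
```

```text
tfl [0.7034 0.035  0.2022] [np.float64(0.3), np.float64(0.3)]
tfr [ 0.6735 -0.2196  0.2051] [np.float64(1.0), np.float64(0.6)]
hl [0.6489 0.0137 0.061 ] [np.float64(1.3), np.float64(1.1)]
hr [ 0.6262 -0.184   0.0618] [np.float64(1.9), np.float64(1.4)]
nutM [0.4744 0.3455 0.0031] [np.float64(0.7), np.float64(0.9)]
nutL [0.5548 0.3162 0.0061] [np.float64(0.7), np.float64(1.0)]
jar [ 0.6262 -0.351   0.095 ] [np.float64(2.1), np.float64(1.2)]
[[ 0.69647566  0.02793384  0.206     ]
 [ 0.67613701 -0.21878004  0.206     ]] [[ 0.70023925  0.04259557  0.206     ]
 [ 0.66882641 -0.21099002  0.206     ]]
bot [[ 0.69661589 -0.21451966  0.        ]] [[0.70662124 0.01760407 0.        ]]
pencil [[0.41090808 0.11457375 0.0035    ]
 [0.42799271 0.01650209 0.0035    ]]
[[ 0.38009233 -0.88818657 -0.25817523  0.180977  ]
 [ 0.92494801  0.36468179  0.10713721  0.62711122]
 [-0.00100603 -0.27952069  0.96013914  0.37393377]
 [ 0.          0.          0.          1.        ]] [[299.3589979    0.         259.7780639 ]
 [  0.         299.3589979  190.27658072]
 [  0.           0.           1.        ]]
cam in tool [ 0.07090634 -0.00116321 -0.12062439] [[-1.65930073e-04  9.60153804e-01  2.79472081e-01]
 [ 9.99999396e-01 -1.44206422e-04  1.08916181e-03]
 [ 1.08606452e-03  2.79472093e-01 -9.60153201e-01]]
```

```bash
cat >> h.py <<'E'
YAW=-6.6
def Rd(tilt=0,yaw=YAW+180): # tool x toward -rack x, tilt leans fingers forward
    return R.from_euler("xyz",[180,0,yaw],degrees=True)*R.from_euler("y",-tilt,degrees=True)
def rx(yaw=YAW): a=np.radians(yaw); return np.array([np.cos(a),np.sin(a),0]),np.array([-np.sin(a),np.cos(a),0])
def plan(p,Rt,n=None,frm=None):
    """rows from present (or frm) to (p,Rt)"""
    if frm is None: o=st();frm=(np.array(o["ee_pos"]),R.from_euler("xyz",o["orientation"],degrees=True))
    p0,R0=frm; w=(R0.inv()*Rt).as_rotvec(degrees=True)/6; dp=np.array(p)-p0
    n=n or int(np.ceil(max(np.linalg.norm(dp)/.045,np.abs(w).max()/.95,1))); Ri=R0
    for i in range(n):
        s=Ri.inv().apply(dp/n); print([float(x) for x in np.r_[np.round(s,4),np.round(w/n,2)]]); Ri=Ri*R.from_rotvec(w/n*6,degrees=True)
    print("--"); return (np.array(p),Rt)
E
python3 - <<'E'
from h import *
Rt=Rd(32); z=Rt.as_matrix()[:,2]; g=np.array([.649,.014,.061])-.003*z
print(z,g)
f=plan([.5,.2,.28],Rd(0),10)
f=plan(g-.10*z,Rt,6,f)
E
```

```text
[ 0.52640737 -0.06090741 -0.8480481 ] [0.64742078 0.01418272 0.06354414]
[-0.0386, -0.0275, -0.0027, 0.0, 0.0, -0.26]
[-0.0379, -0.0286, -0.0027, 0.0, 0.0, -0.26]
[-0.0371, -0.0296, -0.0027, 0.0, 0.0, -0.26]
[-0.0363, -0.0306, -0.0027, 0.0, 0.0, -0.26]
[-0.0354, -0.0316, -0.0027, 0.0, 0.0, -0.26]
[-0.0345, -0.0325, -0.0027, 0.0, 0.0, -0.26]
[-0.0336, -0.0335, -0.0027, 0.0, 0.0, -0.26]
[-0.0327, -0.0344, -0.0027, 0.0, 0.0, -0.26]
[-0.0317, -0.0353, -0.0027, 0.0, 0.0, -0.26]
[-0.0307, -0.0361, -0.0027, 0.0, 0.0, -0.26]
--
[-0.0191, -0.0279, 0.0219, -0.0, -0.89, -0.0]
[-0.017, -0.0279, 0.0236, -0.0, -0.89, -0.0]
[-0.0147, -0.0279, 0.0251, -0.0, -0.89, -0.0]
[-0.0123, -0.0279, 0.0264, -0.0, -0.89, -0.0]
[-0.0098, -0.0279, 0.0274, -0.0, -0.89, -0.0]
[-0.0073, -0.0279, 0.0282, -0.0, -0.89, -0.0]
--
```

```bash
python3 -m handwheel '[[[-0.0386,-0.0275,-0.0027,0,0,-0.26],[-0.038,-0.0286,-0.0027,0,0,-0.26],[-0.037,-0.0296,-0.0027,0,0,-0.26],[-0.0363,-0.0306,-0.0027,0,0,-0.26],[-0.0354,-0.0316,-0.0027,0,0,-0.26],[-0.0345,-0.0325,-0.0027,0,0,-0.26],[-0.0336,-0.0335,-0.0027,0,0,-0.26],[-0.0327,-0.0344,-0.0027,0,0,-0.26]]]' 0 60
python3 -m handwheel '[[[-0.032,-0.035,-0.0027,0,0,-0.26],[-0.031,-0.036,-0.0027,0,0,-0.26],[-0.019,-0.028,0.022,0,-0.89,0],[-0.017,-0.028,0.0236,0,-0.89,0],[-0.0147,-0.028,0.025,0,-0.89,0],[-0.0123,-0.028,0.0264,0,-0.89,0],[-0.0098,-0.028,0.0274,0,-0.89,0],[-0.0073,-0.028,0.0282,0,-0.89,0]]]'
python3 - <<'E'
from h import *
c,p,d=snap("wrist")
cv2.imwrite("pics/w1.png",p)
for n in("handle_left","nut_large_center"):
    for q in finder.place_of(n,"wrist")[:2]:
        u=q["position"];o,dd=ray(c,[u]);print(n,round(q["score"],2),u,atz(c,[u],.061),d[int(u[1]),int(u[0])])
o=st();print(o["clock"],o["ee_pos"],o["orientation"])
E
```

```text
clock: 1.95
ee_pos: [0.4499, 0.2786, 0.2752]
orientation: [180.0, 0.0, 170.2]
wrist_force: [0.9, -0.3, -0.6]
width: 0.504
grip_force: 0.0
clock: 2.95
ee_pos: [0.5789, 0.0366, 0.168]
orientation: [-178.0, 27.0, 173.2]
wrist_force: [-0.3, -0.4, -0.0]
width: 0.5
grip_force: 0.0
handle_left 0.9 [248.5, 199.9] [[0.64122667 0.01364162 0.061     ]] 0.26449525
3.1 [0.57961266 0.03770085 0.16906297] [-178.08009314   26.99580772  173.20840241]
```

View pics/w1.png

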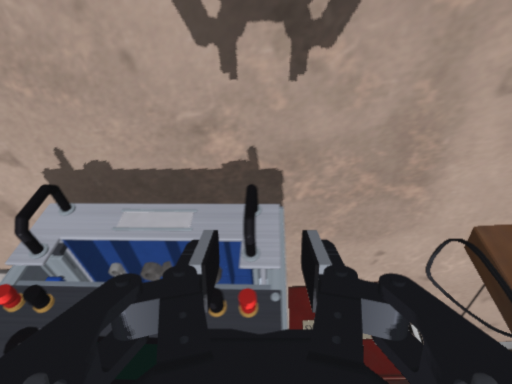

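```bash
python3 - <<'E'
from h import *
c=get_calibration("wrist")
print(atd(c,[[248.5,199.9],[251,190]],[.2645,.2645]))
Rt=Rd(32); z=Rt.as_matrix()[:,2]; g=np.array([.644,.0137,.060])-.003*z
f=plan(g-.05*z,Rt,3); f=plan(g,Rt,3,f)
E
```

```text
[[0.64614069 0.01398884 0.05772832]
 [0.64009353 0.01684505 0.05167253]]
[-0.0018, -0.0046, 0.0251, -0.11, -0.28, -0.0]
[-0.0011, -0.0049, 0.0251, -0.11, -0.28, -0.0]
[-0.0003, -0.0052, 0.025, -0.11, -0.28, -0.0]
--
[0.0, -0.0, 0.0167, 0.0, 0.0, 0.0]
[0.0, -0.0, 0.0167, 0.0, 0.0, 0.0]
[0.0, -0.0, 0.0167, 0.0, 0.0, 0.0]
--
```

```bash
python3 -m handwheel '[[[-0.0018,-0.0046,0.025,-0.11,-0.28,0],[-0.001,-0.005,0.025,-0.11,-0.28,0],[0,-0.005,0.025,-0.11,-0.28,0],[0,0,0.0167,0,0,0],[0,0,0.0167,0,0,0],[0,0,0.0167,0,0,0]]]'
python3 -m handwheel '[[[0,0,0,0,0,0],[0,0,0,0,0,0],[0,0,0,0,0,0],[0,0,0,0,0,0]]]' 1 60
```

```text
clock: 3.85
ee_pos: [0.627, 0.0162, 0.0883]
orientation: [-178.0, 30.2, 173.5]
wrist_force: [-0.0, -0.6, 0.2]
width: 0.497
grip_force: 0.0
clock: 4.35
ee_pos: [0.6253, 0.016, 0.0881]
orientation: [-178.1, 30.1, 173.6]
wrist_force: [-4.7, 2.2, 1.6]
width: 0.002
grip_force: 2.3
```

```bash
python3 -m handwheel '[[[0,0,-0.005,0,0,0],[0,0,0,0,0,0],[0,0,0,0,0,0],[0,0,0.01,0,0,0],[0,0,0.015,0,0,0],[0,0,0.012,0,0,0],[0,0,0,0,0,0]]]' 0 60
python3 - <<'E'
from h import *
Rt=Rd(32); z=Rt.as_matrix()[:,2]; g=np.array([.644,.0137,.060])-.003*z
f=plan(g,Rt,2)
E
```

```text
clock: 5.22
ee_pos: [0.6416, 0.0121, 0.0593]
orientation: [-178.0, 30.1, 173.5]
wrist_force: [-0.9, -0.0, -0.4]
width: 0.504
grip_force: 0.0
[-0.0011, 0.0009, -0.0013, -0.16, -0.16, 0.01]
[-0.0011, 0.0009, -0.0012, -0.16, -0.16, 0.01]
--
```

```bash
python3 -m handwheel '[[[0,0,0,-0.3,0,0],[0,0,0,0,0,0],[0,0,0,0,0,0],[0,0,0,0,0,0]]]' 1 60
```

```text
clock: 5.72
ee_pos: [0.6419, 0.0168, 0.0607]
orientation: [179.9, 30.1, 173.7]
wrist_force: [1.3, 7.7, -0.7]
width: 0.098
grip_force: 58.4
```

```bash
python3 -m handwheel '[[[0.009,0,-0.005,0,0,0],[0.0165,0,-0.0095,0,0,0],[0.0165,0,-0.0095,0,0,0],[0.0165,0,-0.0095,0,0,0],[0.0165,0,-0.0095,0,0,0],[0.009,0,-0.005,0,0,0]]]' 
python3 - <<'E'
from h import *
o=st();print(o["joints"],o["ee_pos"],o["orientation"],o["wrist_force"])
E
```

```text
clock: 6.48
ee_pos: [0.5465, 0.027, 0.0607]
orientation: [180.0, 30.2, 173.7]
wrist_force: [5.7, 7.8, -4.9]
width: 0.092
grip_force: 59.7
[  6.75536892  36.27124    -23.13020713 130.96669606 125.42494235
  25.89043464 -47.54493002] [0.54652694 0.02700841 0.06068575] [179.97787702  30.23245816 173.74855989] [ 5.74685539  7.79766864 -4.86005645]
```

```bash
python3 -m handwheel '[[[0.0035,0,-0.002,0,0.5,0],[0.0053,0,-0.0027,0,0.5,0],[0.0055,0,-0.0025,0,0.5,0],[0.0056,0,-0.0022,0,0.5,0]]]' 
python3 -m handwheel '[[[0.0057,0,-0.0019,0,0.4,0],[0.0058,0,-0.0016,0,0.4,0],[0.003,0,-0.0008,0,0,0]]]'
```

```text
clock: 6.98
ee_pos: [0.5279, 0.029, 0.0609]
orientation: [-179.9, 19.3, 173.8]
wrist_force: [6.1, 5.6, -2.0]
width: 0.093
grip_force: 60.4
clock: 7.35
ee_pos: [0.5135, 0.0306, 0.0605]
orientation: [179.9, 14.6, 173.5]
wrist_force: [5.5, 7.9, -5.9]
width: 0.086
grip_force: 60.7
```

```bash
python3 -m handwheel '[[[0.0039,0,-0.001,0,0,0],[0.0039,0,-0.001,0,0,0]]]'; python3 -m handwheel '[[[0.0039,0,-0.001,0,0,0],[0.0039,0,-0.001,0,0,0]]]'
```

```text
clock: 7.6
ee_pos: [0.5054, 0.0315, 0.0606]
orientation: [179.9, 14.6, 173.6]
wrist_force: [20.5, 6.4, -23.6]
width: 0.092
grip_force: 58.5
clock: 7.85
ee_pos: [0.5029, 0.0318, 0.0614]
orientation: [179.8, 15.0, 173.5]
wrist_force: [35.5, 2.6, -31.1]
width: 0.082
grip_force: 56.7
```

```bash
python3 - <<'E'
from h import *
o=st();print(o["joints"])
c,p,d=snap("scene")
for n in("handle_left","tab","pocket_medium","pocket_large"):
    for q in finder.place_of(n,"scene")[:2]: print(n,q["score"],q["position"])
cv2.imwrite("pics/s2.png",cv2.resize(p[130:290,220:420],(800,640)[:2],interpolation=cv2.INTER_CUBIC)[:600])
E
```

```text
[  3.09742076  32.17935479 -17.39349128 126.91322995  61.46560901
  15.25714628  14.05101978]
handle_left 0.25 [165.0, 173.0]
tab 0.62 [300.6, 211.0]
pocket_medium 0.64 [273.3, 219.6]
pocket_large 0.89 [261.3, 209.7]
pocket_large 0.72 [299.7, 210.2]
```

```bash
python3 -m handwheel '[[[-0.002,0,0,0,0,0],[0,0,0,0,0,0],[0,0,-0.01,0,0,0],[0,0,-0.04,0,0,0],[0,0,-0.05,0,0,0],[0,0,-0.05,0,0,0],[0,0,-0.03,0,0,0],[0,0,0,0,0,0]]]' 0
python3 - <<'E'
from h import *
o=st();print(o["joints"])
c,p,d=snap("scene")
for n in("tab","handle_left","handle_right","pocket_small","pocket_medium","pocket_large"):
    for q in finder.place_of(n,"scene")[:2]: print(n,q["score"],q["position"],atz(c,[q["position"]],dict(tab=.104).get(n,.033 if n[0]=='p' else .061)))
c,p,d=snap("wrist");cv2.imwrite("pics/w2.png",p)
for n in("tab","handle_left","pocket_small","pocket_medium","pocket_large"):
    for q in finder.place_of(n,"wrist")[:2]: print("w",n,q["score"],q["position"],atz(c,[q["position"]],dict(tab=.104).get(n,.033 if n[0]=='p' else .061)))
E
```

```text
clock: 9.1
ee_pos: [0.4528, 0.0339, 0.2359]
orientation: [-179.6, 14.6, 173.4]
wrist_force: [-1.2, -0.4, -0.0]
width: 0.5
grip_force: 0.0
[ 28.44908643  10.33032219 -45.32100069 125.90475841  23.08291498
  35.42349277  50.24752615]
tab 0.63 [301.7, 211.4] [[ 0.59290262 -0.18766944  0.104     ]]
handle_left 0.58 [224.0, 202.0] [[0.5023964  0.01689247 0.061     ]]
handle_right 0.96 [267.8, 243.2] [[ 0.48717606 -0.18411749  0.061     ]]
pocket_small 0.76 [289.1, 229.9] [[ 0.58064887 -0.15969503  0.033     ]]
pocket_small 0.23 [363.4, 257.6] [[ 0.64500088 -0.34606896  0.033     ]]
pocket_medium 0.58 [275.3, 216.5] [[ 0.59015743 -0.09564872  0.033     ]]
pocket_large 0.9 [265.2, 210.6] [[ 0.58621406 -0.05818445  0.033     ]]
w tab 0.84 [73.7, 286.5] [[ 0.58739494 -0.19101285  0.104     ]]
w handle_left 0.92 [261.3, 190.7] [[0.51320562 0.02657169 0.061     ]]
w pocket_small 0.72 [130.3, 240.8] [[ 0.58575136 -0.15286203  0.033     ]]
w pocket_large 0.74 [216.6, 239.8] [[ 0.5962409  -0.04087389  0.033     ]]
```

View pics/w2.png

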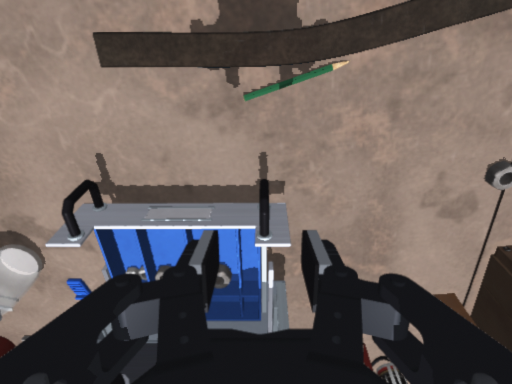

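```bash
python3 - <<'E'
from h import *
f=plan([.51,.32,.20],Rd(0,173.5),8)
E
```

```text
[-0.0019, 0.0363, 0.0047, -0.01, 0.3, -0.0]
[-0.0021, 0.0363, 0.0046, -0.01, 0.3, -0.0]
[-0.0022, 0.0363, 0.0046, -0.01, 0.3, -0.0]
[-0.0024, 0.0363, 0.0046, -0.01, 0.3, -0.0]
[-0.0025, 0.0363, 0.0045, -0.01, 0.3, -0.0]
[-0.0027, 0.0363, 0.0044, -0.01, 0.3, -0.0]
[-0.0028, 0.0363, 0.0044, -0.01, 0.3, -0.0]
[-0.003, 0.0363, 0.0043, -0.01, 0.3, -0.0]
--
```

```bash
python3 -m handwheel '[[[-0.002,0.036,0.0047,0,0.3,0],[-0.002,0.036,0.0046,0,0.3,0],[-0.002,0.036,0.0046,0,0.3,0],[-0.0024,0.036,0.0046,0,0.3,0],[-0.0025,0.036,0.0045,0,0.3,0],[-0.0027,0.036,0.0044,0,0.3,0],[-0.0028,0.036,0.0044,0,0.3,0],[-0.003,0.036,0.0043,0,0.3,0]]]' -1
python3 -m handwheel '[[[0,0.02,0,0,0,0],[0,0,0,0,0,0]]]'
python3 - <<'E'
from h import *
c,p,d=snap("wrist");cv2.imwrite("pics/w3.png",p)
for n,z in(("nut_medium_center",.0065),("nut_large_center",.008)):
    for q in finder.place_of(n,"wrist")[:2]: print(n,q["score"],q["position"],atz(c,[q["position"]],z))
    for q in finder.search_frame(n,"wrist")[:2]: print(n,q)
E
```

```text
clock: 10.75
ee_pos: [0.5103, 0.3184, 0.199]
orientation: [-179.7, -0.1, 173.4]
wrist_force: [0.2, -0.3, 0.4]
width: 1.001
grip_force: 0.0
clock: 11.0
ee_pos: [0.5115, 0.3386, 0.1993]
orientation: [-179.7, -0.0, 173.5]
wrist_force: [-0.1, -0.6, -0.4]
width: 1.002
grip_force: 0.0
nut_medium_center 0.79 [269.4, 137.8] [[0.47565616 0.35025661 0.0065    ]]
nut_medium_center {'rect': [254.8, 126.5, 25.1, 24.9], 'score': 0.6}
nut_medium_center {'rect': [0.0, 243.9, 7.8, 7.9], 'score': 0.49}
nut_large_center 0.65 [250.9, 210.7] [[0.55275311 0.32152757 0.008     ]]
nut_large_center {'rect': [233.5, 195.6, 29.2, 34.5], 'score': 0.55}
```

View pics/w3.png

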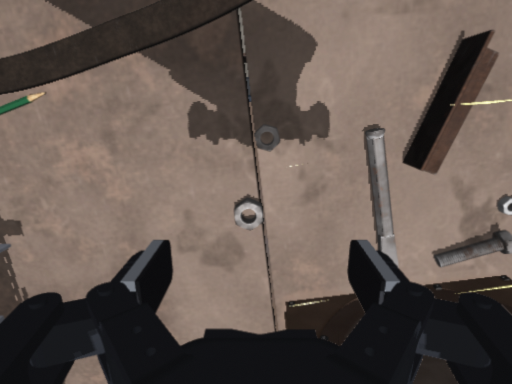

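```bash
cat >> h.py <<'E'
def patch(c,p,ctr,z,half=.025,n=400):
    g=np.linspace(-half,half,n); X,Y=np.meshgrid(ctr[0]+g,ctr[1]-g)
    u=w2p(c,np.c_[X.ravel(),Y.ravel(),np.full(X.size,z)]).astype(np.float32).reshape(n,n,2)
    return cv2.remap(p,u[...,0],u[...,1],cv2.INTER_CUBIC)
E
python3 - <<'E'
from h import *
c=get_calibration("wrist");p=cv2.imread("pics/w3.png")
out=[]
for ctr,z in(((.4757,.3503),.013),((.5528,.3215),.016)):
    q=patch(c,p,ctr,z); q=cv2.normalize(q,None,0,255,cv2.NORM_MINMAX)
    out.append(q)
cv2.imwrite("pics/nuts.png",np.hstack(out))
E
```

```text
(no output)
```

View pics/nuts.png

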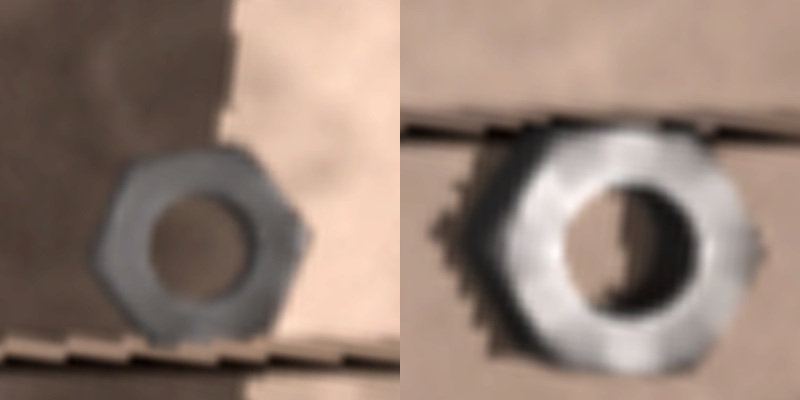

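```bash
python3 - <<'E'
from h import *
print(st()["joints"])
f=plan([.5566,.3153,.08],Rd(0,120),10)
E
```

```text
[ -7.61378335  37.74227276 -43.51535241  94.63319864  29.44850527
  59.92937473  22.85073774]
[-0.0046, -0.0014, 0.012, -0.01, 0.0, 0.89]
[-0.0047, -0.001, 0.012, -0.01, 0.0, 0.89]
[-0.0048, -0.0006, 0.012, -0.01, 0.0, 0.89]
[-0.0048, -0.0001, 0.012, -0.01, 0.0, 0.89]
[-0.0048, 0.0003, 0.012, -0.01, 0.0, 0.89]
[-0.0048, 0.0008, 0.012, -0.01, 0.0, 0.89]
[-0.0047, 0.0012, 0.012, -0.01, 0.0, 0.89]
[-0.0046, 0.0016, 0.012, -0.01, 0.0, 0.89]
[-0.0044, 0.002, 0.012, -0.01, 0.0, 0.89]
[-0.0042, 0.0024, 0.012, -0.01, 0.0, 0.89]
--
```

```bash
python3 -m handwheel '[[[-0.0046,-0.0014,0.012,0,0,0.89],[-0.0047,-0.001,0.012,0,0,0.89],[-0.0048,-0.0006,0.012,0,0,0.89],[-0.0048,0,0.012,0,0,0.89],[-0.0048,0.0003,0.012,0,0,0.89],[-0.0048,0.0008,0.012,0,0,0.89],[-0.0047,0.0012,0.012,0,0,0.89],[-0.0046,0.0016,0.012,0,0,0.89]]]' -0.4 60
python3 -m handwheel '[[[-0.0044,0.002,0.012,0,0,0.89],[-0.0042,0.0024,0.012,0,0,0.89],[0,0,0,0,0,0]]]'
python3 - <<'E'
from h import *
print(st()["joints"])
f=plan([.5566,.3153,.02],Rd(0,120))
c,p,d=snap("wrist")
for q in finder.place_of("nut_large_center","wrist")[:2]: print(q["score"],q["position"],atz(c,[q["position"]],.008))
E
```

```text
clock: 12.25
ee_pos: [0.5478, 0.3198, 0.1033]
orientation: [-179.7, 0.2, 130.4]
wrist_force: [-1.2, 0.5, 0.6]
width: 0.703
grip_force: 0.0
clock: 12.62
ee_pos: [0.5562, 0.3152, 0.0789]
orientation: [-179.7, 0.3, 119.9]
wrist_force: [-1.0, -0.4, 1.3]
width: 0.697
grip_force: 0.0
[-15.72394464  45.12481559 -26.34885243  94.22580247  25.79900713
  47.13757329 -23.35604003]
[0.0001, 0.0004, 0.0294, -0.03, 0.02, -0.0]
[0.0, 0.0003, 0.0294, -0.03, 0.02, -0.0]
--
0.69 [265.3, 205.8] [[0.55668206 0.31902171 0.008     ]]
```

```bash
python3 -m handwheel '[[[0.0005,0,0.02,0,0,0],[0.0005,0,0.02,0,0,0],[0,0,0.015,0,0,0],[0,0,0.0037,0,0,0],[0,0,0,0,0,0]]]'
python3 -m handwheel '[[[0,0,0,0,0,0],[0,0,0,0,0,0],[0,0,0,0,0,0],[0,0,0,0,0,0]]]' 1 60
```

```text
clock: 13.35
ee_pos: [0.5555, 0.3174, 0.0204]
orientation: [-179.8, 0.2, 120.0]
wrist_force: [0.5, 0.2, 0.5]
width: 0.701
grip_force: 0.0
clock: 13.85
ee_pos: [0.5567, 0.3181, 0.0219]
orientation: [-179.9, 0.2, 120.0]
wrist_force: [0.7, -0.1, 6.7]
width: 0.343
grip_force: 60.7
```

```bash
python3 - <<'E'
from h import *
o=st();f=(o["ee_pos"],R.from_euler("xyz",o["orientation"],degrees=True))
f=plan(f[0]+[0,0,.14],Rd(0,120),4,f); f=plan([.58,.01,.2],Rd(0,83.4),9,f)
E
```

```text
[-0.0001, -0.0, -0.035, -0.0, 0.01, -0.0]
[-0.0001, -0.0, -0.035, -0.0, 0.01, -0.0]
[-0.0001, -0.0, -0.035, -0.0, 0.01, -0.0]
[-0.0, -0.0, -0.035, -0.0, 0.01, -0.0]
--
[-0.0309, -0.0149, -0.0042, -0.0, -0.0, 0.68]
[-0.0319, -0.0126, -0.0042, -0.0, -0.0, 0.68]
[-0.0327, -0.0103, -0.0042, -0.0, -0.0, 0.68]
[-0.0334, -0.008, -0.0042, -0.0, -0.0, 0.68]
[-0.0339, -0.0056, -0.0042, -0.0, -0.0, 0.68]
[-0.0342, -0.0032, -0.0042, -0.0, -0.0, 0.68]
[-0.0343, -0.0008, -0.0042, -0.0, -0.0, 0.68]
[-0.0343, 0.0017, -0.0042, -0.0, -0.0, 0.68]
[-0.0341, 0.0041, -0.0042, -0.0, -0.0, 0.68]
--
```

```bash
python3 -m handwheel '[[[0,0,-0.02,0,0,0],[0,0,-0.04,0,0,0],[0,0,-0.04,0,0,0],[0,0,-0.04,0,0,0],[-0.031,-0.015,-0.0042,0,0,0.68],[-0.032,-0.0126,-0.0042,0,0,0.68],[-0.0327,-0.0103,-0.0042,0,0,0.68],[-0.0334,-0.008,-0.0042,0,0,0.68]]]'
python3 -m handwheel '[[[-0.034,-0.0056,-0.0042,0,0,0.68],[-0.0342,-0.0032,-0.0042,0,0,0.68],[-0.0343,-0.0008,-0.0042,0,0,0.68],[-0.0343,0.0017,-0.0042,0,0,0.68],[-0.034,0.0041,-0.0042,0,0,0.68],[0,0,0,0,0,0],[0,0,0,0,0,0]]]'
python3 - <<'E'
from h import *
print(st()["joints"])
c,p,d=snap("wrist");cv2.imwrite("pics/w4.png",p)
X,Y=rx();o=np.array([.689,-.0915,0])
def rf(P): return np.round([np.dot(P[0]-o,X),np.dot(P[0]-o,Y)],4)
for n,z in(("tab",.104),("handle_left",.061),("handle_right",.061),("pocket_small",.033),("pocket_medium",.033),("pocket_large",.033)):
    for q in finder.place_of(n,"wrist")[:2]: P=atz(c,[q["position"]],z);print(n,round(q["score"],2),q["position"],P[0],rf(P))
E
```

```text
clock: 14.85
ee_pos: [0.5658, 0.18, 0.1794]
orientation: [-179.9, 0.3, 103.5]
wrist_force: [0.7, 0.0, -0.3]
width: 0.341
grip_force: 59.4
clock: 15.72
ee_pos: [0.5785, 0.0109, 0.2008]
orientation: [-180.0, 0.3, 83.3]
wrist_force: [-0.1, 0.7, -0.0]
width: 0.34
grip_force: 59.4
[  9.96480058  28.95960244 -20.8549448  100.91228495  12.87483728
  52.54251785 -23.07755996]
handle_left 0.72 [187.4, 169.4] [0.51569288 0.03078997 0.061     ] [-0.1862  0.1016]
pocket_small 0.66 [279.6, 311.2] [ 0.58206716 -0.15015935  0.033     ] [-0.0995 -0.0706]
pocket_small 0.57 [362.3, 239.9] [ 0.6776916 -0.0711788  0.033    ] [-0.0136  0.0189]
pocket_medium 0.81 [279.8, 270.1] [ 0.58747024 -0.09701095  0.033     ] [-0.1002 -0.0171]
pocket_large 0.57 [279.8, 224.7] [ 0.59267335 -0.0436859   0.033     ] [-0.1012  0.0364]
```

View pics/w4.png

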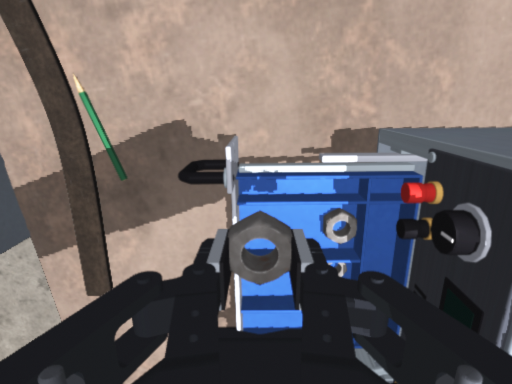

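```bash
python3 - <<'E'
from h import *
f=plan([.5927,-.0437,.13],Rd(0,83.4),3); f=plan([.5927,-.0437,.058],Rd(0,83.4),4,f)
E
```

```text
[-0.0173, 0.0068, 0.0235, -0.0, 0.02, -0.0]
[-0.0174, 0.0068, 0.0234, -0.0, 0.02, -0.0]
[-0.0174, 0.0067, 0.0234, -0.0, 0.02, -0.0]
--
[-0.0, -0.0, 0.018, 0.0, 0.0, 0.0]
[-0.0, -0.0, 0.018, 0.0, 0.0, 0.0]
[-0.0, -0.0, 0.018, 0.0, 0.0, 0.0]
[-0.0, -0.0, 0.018, 0.0, 0.0, 0.0]
--
```

```bash
python3 -m handwheel '[[[-0.0173,0.0068,0.0235,0,0,0],[-0.0174,0.0068,0.0234,0,0,0],[-0.0174,0.0067,0.0234,0,0,0],[0,0,0.025,0,0,0],[0,0,0.025,0,0,0],[0,0,0.015,0,0,0],[0,0,0.005,0,0,0],[0,0,0,0,0,0]]]'
python3 - <<'E'
from h import *
f=plan([.5927,-.0437,.057],Rd(0,83.4),1); print(st()["joints"])
E
```

```text
clock: 17.08
ee_pos: [0.593, -0.0448, 0.0605]
orientation: [-180.0, 0.3, 83.3]
wrist_force: [-0.2, -1.5, -0.5]
width: 0.34
grip_force: 59.4
[0.001, -0.0004, 0.0035, -0.0, 0.05, -0.02]
--
[ 11.84163483  41.58769875 -16.48130678 102.19790228  17.98963373
  38.84717582 -21.5679634 ]
```

```bash
python3 -m handwheel '[[[0,0,0.0035,0,0,0],[0,0,0.001,0,0,0],[0,0,0,0,0,0]]]'
python3 -m handwheel '[[[0,0,0,0,0,0],[0,0,0,0,0,0]]]' 0.1
python3 -m handwheel '[[[0,0,-0.01,0,0,0],[0,0,-0.03,0,0,0],[0,0,-0.04,0,0,0],[0.01,0,-0.04,0,0,0],[0.02,0,-0.02,0,0,0],[0,0,0,0,0,0]]]'
python3 - <<'E'
from h import *
c,p,d=snap("wrist");cv2.imwrite("pics/w5.png",p)
f=plan([.52,.31,.2],Rd(0,122),11)
f=plan([.4758,.346,.08],Rd(0,125),4,f)
E
```

```text
clock: 17.45
ee_pos: [0.5928, -0.0449, 0.0559]
orientation: [-180.0, 0.3, 83.3]
wrist_force: [-1.2, 0.5, -0.4]
width: 0.342
grip_force: 59.4
clock: 17.7
ee_pos: [0.5928, -0.0449, 0.0558]
orientation: [-180.0, 0.3, 83.3]
wrist_force: [0.6, -0.2, -0.7]
width: 0.45
grip_force: 0.0
clock: 18.45
ee_pos: [0.5977, -0.0124, 0.1978]
orientation: [179.8, 0.2, 83.4]
wrist_force: [-0.5, -1.5, -0.5]
width: 0.453
grip_force: 0.0
[0.0285, -0.0103, -0.0005, -0.0, 0.0, -0.59]
[0.029, -0.0086, -0.0005, -0.0, 0.0, -0.59]
[0.0295, -0.0068, -0.0005, -0.0, 0.0, -0.59]
[0.0299, -0.005, -0.0005, -0.0, 0.0, -0.59]
[0.0301, -0.0031, -0.0005, -0.0, 0.0, -0.59]
[0.0302, -0.0013, -0.0005, -0.0, 0.0, -0.59]
[0.0303, 0.0006, -0.0004, -0.0, 0.0, -0.59]
[0.0302, 0.0025, -0.0004, -0.0, 0.0, -0.59]
[0.03, 0.0043, -0.0004, -0.0, 0.0, -0.59]
[0.0296, 0.0061, -0.0004, -0.0, 0.0, -0.59]
[0.0292, 0.0079, -0.0004, -0.0, 0.0, -0.59]
--
[0.0135, -0.0046, 0.03, 0.0, 0.0, -0.13]
[0.0135, -0.0044, 0.03, 0.0, 0.0, -0.13]
[0.0136, -0.0042, 0.03, 0.0, 0.0, -0.13]
[0.0137, -0.0041, 0.03, 0.0, 0.0, -0.13]
--
```

View pics/w5.png

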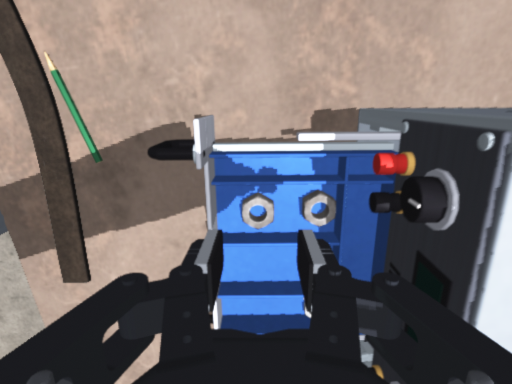

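```bash
python3 -m handwheel '[[[0.0285,-0.0103,0,0,0,-0.59],[0.029,-0.0086,0,0,0,-0.59],[0.0295,-0.0068,0,0,0,-0.59],[0.03,-0.005,0,0,0,-0.59],[0.03,-0.003,0,0,0,-0.59],[0.03,-0.0013,0,0,0,-0.59],[0.03,0.0006,0,0,0,-0.59],[0.03,0.0025,0,0,0,-0.59]]]' -0.3 60
python3 -m handwheel '[[[0.03,0.0043,0,0,0,-0.59],[0.0296,0.006,0,0,0,-0.59],[0.029,0.008,0,0,0,-0.59],[0.0135,-0.0046,0.03,0,0,-0.13],[0.0135,-0.0044,0.03,0,0,-0.13],[0.0136,-0.0042,0.03,0,0,-0.13],[0.0137,-0.0041,0.03,0,0,-0.13],[0,0,0,0,0,0]]]'
python3 - <<'E'
from h import *
c,p,d=snap("wrist")
for q in finder.place_of("nut_medium_center","wrist")[:2]: print(q["score"],q["position"],atz(c,[q["position"]],.0065))
f=plan([.4758,.346,.0205],Rd(0,125),2)
E
```

```text
clock: 19.5
ee_pos: [0.5399, 0.223, 0.1942]
orientation: [-179.8, 0.3, 111.9]
wrist_force: [-0.3, 0.0, 0.2]
width: 0.656
grip_force: 0.0
clock: 20.5
ee_pos: [0.4721, 0.3449, 0.0718]
orientation: [-179.5, 0.2, 125.6]
wrist_force: [-0.1, 0.7, 1.4]
width: 0.649
grip_force: 0.0
0.75 [268.8, 212.9] [[0.47547739 0.34761235 0.0065    ]]
[0.0005, 0.0006, 0.0269, -0.02, 0.02, 0.03]
[0.0005, 0.0005, 0.0269, -0.02, 0.02, 0.03]
--
```

```bash
python3 -m handwheel '[[[0.0005,0.0005,0.02,0,0,0],[0.0005,0.0005,0.02,0,0,0],[0,0,0.01,0,0,0],[0,0,0.004,0,0,0],[0,0,0,0,0,0]]]'
python3 -m handwheel '[[[0,0,0,0,0,0],[0,0,0,0,0,0],[0,0,0,0,0,0],[0,0,0,0,0,0]]]' 1 60
python3 - <<'E'
from h import *
o=st();f=(o["ee_pos"],R.from_euler("xyz",o["orientation"],degrees=True))
f=plan(f[0]+[0,0,.14],Rd(0,125),4,f); f=plan([.58,-.03,.2],Rd(0,83.4),11,f);f=plan([.5875,-.098,.1],Rd(0,83.4),4,f)
E
```

```text
clock: 21.22
ee_pos: [0.4754, 0.3451, 0.0195]
orientation: [-179.8, 0.2, 125.3]
wrist_force: [0.5, -0.1, 0.6]
width: 0.656
grip_force: 0.0
clock: 21.72
ee_pos: [0.4776, 0.3471, 0.0223]
orientation: [179.9, 0.2, 125.3]
wrist_force: [0.5, -0.1, 12.7]
width: 0.266
grip_force: 62.2
[-0.0001, 0.0001, -0.035, 0.0, 0.01, 0.01]
[-0.0001, 0.0, -0.035, 0.0, 0.01, 0.01]
[-0.0001, 0.0, -0.035, 0.0, 0.01, 0.01]
[-0.0, 0.0, -0.035, 0.0, 0.01, 0.01]
--
[-0.0334, -0.012, -0.0034, -0.0, -0.0, 0.63]
[-0.0341, -0.0098, -0.0034, -0.0, -0.0, 0.63]
[-0.0347, -0.0075, -0.0034, -0.0, -0.0, 0.63]
[-0.0351, -0.0052, -0.0034, -0.0, -0.0, 0.63]
[-0.0354, -0.0029, -0.0034, -0.0, -0.0, 0.63]
[-0.0355, -0.0006, -0.0034, -0.0, -0.0, 0.63]
[-0.0355, 0.0018, -0.0034, -0.0, -0.0, 0.63]
[-0.0353, 0.0041, -0.0034, -0.0, -0.0, 0.63]
[-0.0349, 0.0064, -0.0034, -0.0, -0.0, 0.63]
[-0.0344, 0.0087, -0.0034, -0.0, -0.0, 0.63]
[-0.0338, 0.011, -0.0034, -0.0, -0.0, 0.63]
--
[-0.0167, 0.0038, 0.025, 0.0, 0.0, 0.0]
[-0.0167, 0.0038, 0.025, 0.0, 0.0, 0.0]
[-0.0167, 0.0038, 0.025, 0.0, 0.0, 0.0]
[-0.0167, 0.0038, 0.025, 0.0, 0.0, 0.0]
--
```

```bash
python3 -m handwheel '[[[0,0,-0.02,0,0,0],[0,0,-0.04,0,0,0],[0,0,-0.04,0,0,0],[0,0,-0.04,0,0,0],[-0.0334,-0.012,-0.0034,0,0,0.63],[-0.034,-0.0098,-0.0034,0,0,0.63],[-0.0347,-0.0075,-0.0034,0,0,0.63],[-0.035,-0.0052,-0.0034,0,0,0.63]]]'
python3 -m handwheel '[[[-0.0354,-0.0029,-0.0034,0,0,0.63],[-0.0355,-0.0006,-0.0034,0,0,0.63],[-0.0355,0.0018,-0.0034,0,0,0.63],[-0.0353,0.004,-0.0034,0,0,0.63],[-0.035,0.0064,-0.0034,0,0,0.63],[-0.0344,0.0087,-0.0034,0,0,0.63],[-0.0338,0.011,-0.0034,0,0,0.63],[0,0,0,0,0,0]]]'
python3 - <<'E'
from h import *
f=plan([.5875,-.0975,.1],Rd(0,83.4),4)
c,p,d=snap("wrist")
for n in("pocket_medium","tab","pocket_large"):
    for q in finder.place_of(n,"wrist")[:2]: print(n,q["score"],q["position"],atz(c,[q["position"]],.104 if n=="tab" else .033))
E
```

```text
clock: 22.72
ee_pos: [0.5136, 0.2081, 0.1751]
orientation: [-179.9, 0.3, 110.1]
wrist_force: [0.0, 0.5, -0.7]
width: 0.264
grip_force: 59.2
clock: 23.72
ee_pos: [0.5804, -0.034, 0.2001]
orientation: [180.0, 0.4, 83.4]
wrist_force: [-0.4, -0.2, 0.8]
width: 0.263
grip_force: 59.1
[-0.0154, 0.0036, 0.0251, 0.0, 0.02, 0.0]
[-0.0154, 0.0036, 0.0251, 0.0, 0.02, 0.0]
[-0.0155, 0.0036, 0.0251, 0.0, 0.02, 0.0]
[-0.0155, 0.0036, 0.0251, 0.0, 0.02, 0.0]
--
pocket_medium 0.72 [276.7, 232.5] [[ 0.59072211 -0.09715838  0.033     ]]
pocket_large 0.88 [275.2, 180.9] [[ 0.59474769 -0.04140422  0.033     ]]
```

```bash
python3 -m handwheel '[[[-0.0157,0.0036,0.025,0,0,0],[-0.0157,0.0036,0.025,0,0,0],[-0.0157,0.0036,0.025,0,0,0],[-0.0157,0.0036,0.025,0,0,0],[0,0,0.025,0,0,0],[0,0,0.014,0,0,0],[0,0,0,0,0,0],[0,0,0,0,0,0]]]'
python3 - <<'E'
from h import *
f=plan([.588,-.0985,.0555],Rd(0,83.4),1)
E
```

```text
clock: 24.92
ee_pos: [0.588, -0.0943, 0.0613]
orientation: [180.0, 0.3, 83.8]
wrist_force: [0.1, -0.1, -0.3]
width: 0.263
grip_force: 59.1
[-0.0041, 0.0004, 0.0058, 0.01, 0.05, 0.06]
--
```

Then release, lift, and look at the tray and tab.

```bash
python3 -m handwheel '[[[-0.004,0,0,0,0,0],[0,0,0.004,0,0,0],[0,0,0.0015,0,0,0],[0,0,0,0,0,0]]]'
python3 -m handwheel '[[[0,0,0,0,0,0],[0,0,0,0,0,0]]]' 0.2
python3 -m handwheel '[[[0,0,-0.01,0,0,0],[0,0,-0.03,0,0,0],[0,0,-0.04,0,0,0],[0.01,0,-0.05,0,0,0],[0.02,0,-0.03,0,0,0],[0,0,0,0,0,0]]]'
python3 - <<'E'
from h import *
X,Y=rx()
c,p,d=snap("wrist");cv2.imwrite("pics/w6.png",p)
s,sp,sd=snap("scene")
r={}
for cam,cc in(("wrist",c),("scene",s)):
    for n,z in(("tab",.104),("handle_right",.061),("handle_left",.061)):
        for q in finder.place_of(n,cam)[:1]: r[n,cam]=(cc,np.array(q["position"])); print(cam,n,round(q["score"],2),q["position"],atz(cc,[q["position"]],z))
for n in("tab","handle_right","handle_left"):
    v=[r[k] for k in r if k[0]==n]
    if len(v)==2: print(n,tri(v))
print(st()["joints"])
E
```

```text
clock: 25.42
ee_pos: [0.5872, -0.0993, 0.0553]
orientation: [180.0, 0.3, 83.7]
wrist_force: [-1.5, -1.5, 5.0]
width: 0.263
grip_force: 61.6
clock: 25.68
ee_pos: [0.5867, -0.0988, 0.0547]
orientation: [-180.0, 0.3, 83.8]
wrist_force: [-0.2, 0.6, -0.0]
width: 0.405
grip_force: 0.0
clock: 26.42
ee_pos: [0.5923, -0.066, 0.2181]
orientation: [179.7, 0.2, 83.9]
wrist_force: [0.1, -0.1, -0.5]
width: 0.401
grip_force: 0.0
wrist tab 0.62 [270.1, 313.8] [[ 0.58945235 -0.18598348  0.104     ]]
wrist handle_left 0.69 [162.4, 77.6] [[0.51807458 0.03293505 0.061     ]]
scene handle_right 0.87 [269.4, 239.1] [[ 0.49932512 -0.17586428  0.061     ]]
scene handle_left 0.85 [223.6, 198.3] [[0.51145108 0.03174544 0.061     ]]
handle_left (array([0.51540554, 0.03468383, 0.05690368]), [np.float64(2.4), np.float64(0.7)])
[ 17.46138844  29.44902723 -20.80172217  97.97500358  12.68303185
  55.03671209 -14.52163399]
```

View pics/w6.png

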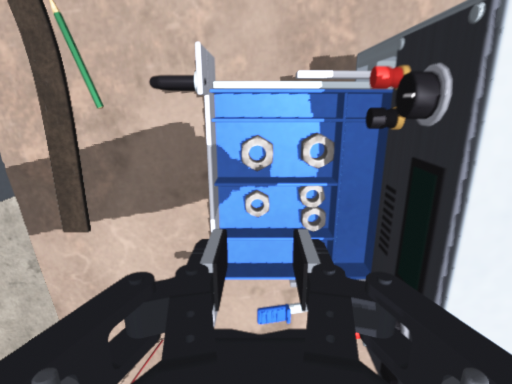

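```bash
python3 - <<'E'
from h import *
c=get_calibration("wrist");p,d=snapshot("wrist")
h=cv2.cvtColor(p,cv2.COLOR_BGR2HSV)
m=np.zeros(d.shape,bool);m[296:336,240:310]=True
m&=(h[...,0]>100)&(h[...,0]<130)&(h[...,1]>120)&(d>0)
v,u=np.nonzero(m);P=atd(c,np.c_[u,v],d[v,u])
X,Y=rx()
print(len(P),np.round(np.percentile(P,[5,25,50,75,95],axis=0),4))
Q=P[P[:,2]>.09];print(len(Q)); a=Q@X;b=Q@Y;print(np.percentile(a,[2,50,98]),np.percentile(b,[2,50,98]),((np.percentile(a,2)+np.percentile(a,98))/2*X+(np.percentile(b,2)+np.percentile(b,98))/2*Y))
# panel front-left edge via handle depth
for q in finder.place_of("handle_left","wrist")[:1]:
    u=np.array(q["position"]).astype(int); print(atd(c,[u],[d[u[1],u[0]]]))
E
```

```text
529 [[ 0.5796 -0.1945  0.1002]
 [ 0.5855 -0.1907  0.1025]
 [ 0.5934 -0.1862  0.1044]
 [ 0.601  -0.1823  0.1055]
 [ 0.6066 -0.1802  0.107 ]]
524
[0.59590937 0.61066518 0.62496303] [-0.12528508 -0.11663808 -0.11106206] [ 0.59280816 -0.18755221  0.        ]
[[0.52382716 0.02682556 0.08866068]]
```

```bash
python3 - <<'E'
from h import *
X,Y=rx();Rt=Rd(8)
tgt=lambda a,z:a*X-.117*Y+[0,0,z]
f=plan(tgt(.575,.20),Rt,15); f=plan(tgt(.604,.14),Rt,3,f)
print(tgt(.604,.14))
E
```

```text
[-0.0078, -0.0013, 0.001, -0.07, -0.07, -0.99]
[-0.0076, -0.0021, 0.001, -0.07, -0.07, -0.99]
[-0.0073, -0.0029, 0.0011, -0.07, -0.07, -0.99]
[-0.007, -0.0037, 0.0011, -0.07, -0.07, -0.99]
[-0.0065, -0.0044, 0.0011, -0.07, -0.07, -0.99]
[-0.006, -0.005, 0.0011, -0.07, -0.07, -0.99]
[-0.0055, -0.0056, 0.0011, -0.07, -0.07, -0.99]
[-0.0049, -0.0062, 0.0011, -0.07, -0.07, -0.99]
[-0.0042, -0.0067, 0.0011, -0.07, -0.07, -0.99]
[-0.0035, -0.0071, 0.0011, -0.07, -0.07, -0.99]
[-0.0027, -0.0074, 0.001, -0.07, -0.07, -0.99]
[-0.0019, -0.0076, 0.001, -0.07, -0.07, -0.99]
[-0.0011, -0.0078, 0.0009, -0.07, -0.07, -0.99]
[-0.0003, -0.0079, 0.0009, -0.07, -0.07, -0.99]
[0.0006, -0.0079, 0.0008, -0.07, -0.07, -0.99]
--
[-0.0068, -0.0, 0.0212, 0.0, 0.0, 0.0]
[-0.0068, -0.0, 0.0212, 0.0, 0.0, 0.0]
[-0.0068, -0.0, 0.0212, 0.0, 0.0, 0.0]
--
[ 0.5865495  -0.18564665  0.14      ]
```

```bash
python3 -m handwheel '[[[-0.0078,-0.0013,0.001,-0.07,-0.07,-0.99],[-0.0076,-0.002,0.001,-0.07,-0.07,-0.99],[-0.0073,-0.003,0.001,-0.07,-0.07,-0.99],[-0.007,-0.0037,0.001,-0.07,-0.07,-0.99],[-0.0065,-0.0044,0.001,-0.07,-0.07,-0.99],[-0.006,-0.005,0.001,-0.07,-0.07,-0.99],[-0.0055,-0.0056,0.001,-0.07,-0.07,-0.99],[-0.005,-0.006,0.001,-0.07,-0.07,-0.99]]]' 1 60
python3 -m handwheel '[[[-0.004,-0.0067,0.001,-0.07,-0.07,-0.99],[-0.0035,-0.007,0.001,-0.07,-0.07,-0.99],[-0.0027,-0.0074,0.001,-0.07,-0.07,-0.99],[-0.002,-0.0076,0.001,-0.07,-0.07,-0.99],[-0.001,-0.0078,0.001,-0.07,-0.07,-0.99],[0,-0.008,0.001,-0.07,-0.07,-0.99],[0.0006,-0.008,0.001,-0.07,-0.07,-0.99],[0,0,0,0,0,0]]]'
python3 - <<'E'
from h import *
X,Y=rx();Rt=Rd(8)
print(st()["joints"])
tgt=lambda a,z:a*X-.117*Y+[0,0,z]
f=plan(tgt(.604,.145),Rt,3)
f=plan(tgt(.604,.103),Rt,1,f)
c,p,d=snap("wrist");cv2.imwrite("pics/w7.png",p)
for q in finder.place_of("tab","wrist")[:1]: u=q["position"];print(q,atz(c,[u],.104))
E
```

```text
clock: 27.92
ee_pos: [0.5731, -0.1293, 0.2077]
orientation: [178.6, 4.5, 131.4]
wrist_force: [0.9, 0.2, -0.2]
width: -0.001
grip_force: 0.0
clock: 28.92
ee_pos: [0.557, -0.183, 0.2008]
orientation: [-179.7, 8.0, 172.9]
wrist_force: [-0.4, 0.3, -0.4]
width: -0.001
grip_force: 0.0
[ 44.96405552  30.09619079 -40.39211591 105.45709025  26.87115907
  45.57276668  74.666296  ]
[-0.0072, 0.0004, 0.0198, -0.02, -0.0, -0.03]
[-0.0072, 0.0004, 0.0198, -0.02, -0.0, -0.03]
[-0.0072, 0.0003, 0.0198, -0.02, -0.0, -0.03]
--
[0.0058, -0.0, 0.0416, 0.0, 0.0, 0.0]
--
{'position': [262.2, 221.3], 'score': 0.68} [[ 0.589155   -0.18693893  0.104     ]]
```

```bash
python3 -m handwheel '[[[-0.007,0,0.02,0,0,0],[-0.0075,0,0.02,0,0,0],[-0.0075,0,0.02,0,0,0],[0.0022,0,0.0155,0,0,0],[0.0015,0,0.01,0,0,0],[0,0,0,0,0,0]]]'
python3 -m handwheel '[[[0.0011,0,0.008,0,0,0],[0.0011,0,0.008,0,0,0],[0,0,0,0,0,0]]]'
```

```text
clock: 29.78
ee_pos: [0.5869, -0.1855, 0.1188]
orientation: [-179.7, 8.0, 173.0]
wrist_force: [-1.7, 0.1, 2.6]
width: -0.002
grip_force: 1.3
clock: 30.15
ee_pos: [0.5884, -0.1861, 0.1035]
orientation: [-179.7, 8.1, 173.0]
wrist_force: [0.7, 0.0, 5.0]
width: -0.002
grip_force: 2.1
```

```bash
python3 -m handwheel '[[[-0.004,0,0.0006,0,0,0],[-0.004,0,0.0006,0,0,0],[-0.004,0,0.0006,0,0,0],[0,0,0,0,0,0]]]'
python3 -m handwheel '[[[-0.004,0,0.0006,0,0,0],[-0.004,0,0.0006,0,0,0],[0,0,0,0,0,0]]]'
```

```text
clock: 30.65
ee_pos: [0.6007, -0.1875, 0.1034]
orientation: [-179.7, 8.2, 173.0]
wrist_force: [0.3, 1.6, 5.2]
width: 0.001
grip_force: 2.6
clock: 31.02
ee_pos: [0.6088, -0.1883, 0.1034]
orientation: [-179.7, 8.2, 173.1]
wrist_force: [-0.7, 1.3, 5.3]
width: -0.001
grip_force: 2.8
```

```bash
python3 - <<'E'
from h import *
c,p,d=snap("scene");cv2.imwrite("pics/s8.png",p)
for n,z in(("handle_left",.061),("handle_right",.061)):
    for q in finder.place_of(n,"scene")[:1]: print(n,q,atz(c,[q["position"]],z))
c,p,d=snap("wrist");cv2.imwrite("pics/w8.png",p)
for n,z in(("handle_left",.061),("handle_right",.061),("pocket_large",.033),("tab",.085)):
    for q in finder.place_of(n,"wrist")[:1]: print(n,q,atz(c,[q["position"]],z))
E
```

```text
handle_left {'position': [235.1, 194.4], 'score': 0.6} [[0.54679066 0.02585651 0.061     ]]
handle_right {'position': [275.1, 240.2], 'score': 0.82} [[ 0.50709703 -0.18756939  0.061     ]]
handle_right {'position': [271.6, 45.1], 'score': 0.78} [[ 0.51815367 -0.17325194  0.061     ]]
pocket_large {'position': [482.5, 185.4], 'score': 0.72} [[ 0.6164358  -0.04354183  0.033     ]]
tab {'position': [259.9, 238.4], 'score': 0.76} [[ 0.60562029 -0.18924006  0.085     ]]
```

View pics/w8.png

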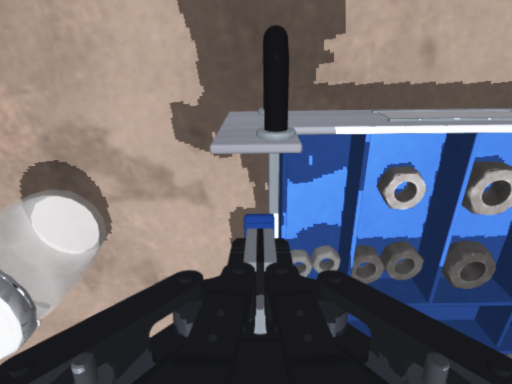

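```bash
python3 -m handwheel '[[[-0.004,0,0.0006,0,-0.5,0],[-0.004,0,0.0006,0,-0.5,0],[0,0,0,0,0,0]]]'
python3 -m handwheel '[[[0,0,-0.02,0,0,0],[0.015,0,-0.04,0,0,0],[0.02,0,-0.05,0,0,0],[0.02,0,-0.03,0,0,0],[0,0,0,0,0,0]]]' 0
python3 - <<'E'
from h import *
X,Y=rx()
c,p,d=snap("wrist");cv2.imwrite("pics/w9.png",p)
s,sp,sd=snap("scene");cv2.imwrite("pics/s9.png",sp)
for cam,cc in(("wrist",c),("scene",s)):
    for n,z in(("handle_left",.061),("handle_right",.061),("tab",.09)):
        for q in finder.place_of(n,cam)[:1]: print(cam,n,q,atz(cc,[q["position"]],z))
o=st();print(o["joints"],o["ee_pos"],o["orientation"])
E
```

```text
clock: 31.8
ee_pos: [0.6165, -0.1892, 0.1037]
orientation: [-179.7, 14.2, 173.1]
wrist_force: [0.2, 1.9, 5.6]
width: -0.0
grip_force: 2.3
clock: 32.42
ee_pos: [0.528, -0.1792, 0.2275]
orientation: [-179.6, 14.1, 173.0]
wrist_force: [0.9, -1.5, 0.0]
width: 0.498
grip_force: 0.0
wrist handle_left {'position': [479.1, 130.1], 'score': 0.69} [[0.54454255 0.01997424 0.061     ]]
wrist handle_right {'position': [268.7, 136.6], 'score': 0.71} [[ 0.52785903 -0.17344214  0.061     ]]
wrist tab {'position': [260.1, 233.0], 'score': 0.75} [[ 0.61684705 -0.19230476  0.09      ]]
scene handle_left {'position': [274.7, 202.6], 'score': 0.63} [[ 0.60551107 -0.07551965  0.061     ]]
scene handle_right {'position': [279.1, 237.3], 'score': 0.8} [[ 0.52114847 -0.18621135  0.061     ]]
scene tab {'position': [310.6, 210.0], 'score': 0.64} [[ 0.62702631 -0.18615756  0.09      ]]
[ 50.91817906  23.51625707 -44.05589181 112.79963142  25.24835137
  38.11665399  75.97159989] [ 0.52906419 -0.17799059  0.22476347] [-179.77185517   13.95604289  173.08457798]
```

```bash
python3 - <<'E'
from h import *
Rt=Rd(22); z=Rt.as_matrix()[:,2]; g=np.array([.522,-.171,.060])-.003*z
f=plan(g-.07*z,Rt,4); f=plan(g,Rt,3,f)
E
```

```text
[0.0144, 0.0016, 0.0214, -0.01, -0.34, -0.01]
[0.0151, 0.0016, 0.0209, -0.01, -0.34, -0.01]
[0.0159, 0.0015, 0.0204, -0.01, -0.34, -0.01]
[0.0166, 0.0015, 0.0198, -0.01, -0.34, -0.01]
--
[-0.0, -0.0, 0.0233, 0.0, 0.0, 0.0]
[-0.0, -0.0, 0.0233, 0.0, 0.0, 0.0]
[-0.0, -0.0, 0.0233, 0.0, 0.0, 0.0]
--
```

```bash
python3 -m handwheel '[[[0.0144,0.0016,0.0214,0,-0.34,0],[0.015,0.0016,0.021,0,-0.34,0],[0.016,0.0015,0.0204,0,-0.34,0],[0.0166,0.0015,0.02,0,-0.34,0],[0,0,0,0,0,0],[0,0,0,0,0,0]]]'
python3 - <<'E'
from h import *
c,p,d=snap("wrist")
for q in finder.place_of("handle_right","wrist")[:1]: u=q["position"];print(q,atz(c,[u],.061),atd(c,[u],[d[int(u[1]),int(u[0])]]))
Rt=Rd(22); z=Rt.as_matrix()[:,2]; g=np.array([.522,-.171,.060])-.003*z
f=plan(g,Rt,3);print(st()["joints"],st()["ee_pos"])
E
```

```text
clock: 33.58
ee_pos: [0.4971, -0.1678, 0.1291]
orientation: [-179.8, 22.4, 173.1]
wrist_force: [-0.2, 0.2, 0.7]
width: 0.497
grip_force: 0.0
{'position': [256.9, 211.8], 'score': 0.64} [[ 0.5254929  -0.17480864  0.061     ]] [[ 0.52207037 -0.17432747  0.06474603]]
[0.0011, 0.0002, 0.0236, -0.02, 0.02, -0.02]
[0.001, 0.0002, 0.0236, -0.02, 0.02, -0.02]
[0.001, 0.0001, 0.0236, -0.02, 0.02, -0.02]
--
[ 39.85319262  25.55008278 -28.3922121  127.7645579   51.23110244
  10.96439615  50.22408446] [ 0.49708443 -0.16832458  0.12938965]
```

```bash
python3 - <<'E'
from h import *
Rt=Rd(14); z=Rt.as_matrix()[:,2]; g=np.array([.525,-.1735,.060])-.003*z
f=plan(g-.05*z,Rt,2);f=plan(g,Rt,2,f)
E
```

```text
[-0.0038, -0.0009, 0.0113, -0.03, 0.7, -0.03]
[-0.0046, -0.0009, 0.011, -0.03, 0.7, -0.03]
--
[0.0, 0.0, 0.025, 0.0, 0.0, 0.0]
[0.0, 0.0, 0.025, 0.0, 0.0, 0.0]
--
```

```bash
python3 -m handwheel '[[[-0.004,-0.001,0.011,0,0.7,0],[-0.005,-0.001,0.011,0,0.7,0],[0,0,0.02,0,0,0],[0,0,0.02,0,0,0],[0,0,0.01,0,0,0],[0,0,0,0,0,0]]]'
python3 - <<'E'
from h import *
Rt=Rd(14); z=Rt.as_matrix()[:,2]; g=np.array([.525,-.1735,.060])-.003*z
f=plan(g,Rt,1);print(st()["joints"])
E
```

```text
clock: 34.42
ee_pos: [0.5228, -0.1739, 0.0619]
orientation: [-179.8, 13.8, 173.1]
wrist_force: [0.2, -0.4, 0.5]
width: 0.501
grip_force: 0.0
[-0.0016, 0.0007, -0.0006, -0.05, -0.04, -0.05]
--
[ 38.66523512  37.37631752 -29.90385213 118.91438184  50.54733752
  20.43866986  52.52914505]
```

Close on the handle.

```bash
python3 -m handwheel '[[[0,0,0,0,0,0],[0,0,0,0,0,0],[0,0,0,0,0,0],[0,0,0,0,0,0]]]' 1 60
```

```text
clock: 34.92
ee_pos: [0.5231, -0.1716, 0.0627]
orientation: [-179.9, 13.9, 173.2]
wrist_force: [-1.2, 5.7, 3.6]
width: 0.094
grip_force: 58.4
```

```bash
python3 -m handwheel '[[[-0.005,0,0.0012,0,-0.2,0],[-0.0096,0,0.0026,0,-0.4,0],[-0.0096,0,0.003,0,-0.4,0],[-0.0094,0,0.0034,0,-0.4,0],[-0.0092,0,0.0038,0,-0.4,0],[-0.0091,0,0.0042,0,-0.4,0],[-0.0089,0,0.0046,0,-0.4,0],[0,0,0,0,0,0]]]'
python3 - <<'E'
from h import *
print(st()["joints"])
E
```

```text
clock: 35.92
ee_pos: [0.5869, -0.1785, 0.0622]
orientation: [180.0, 29.3, 173.3]
wrist_force: [1.1, 6.0, 0.2]
width: 0.1
grip_force: 60.3
[ 43.37094672  42.22554004 -35.42639915 120.72680377 114.61080253
  17.2699442   -6.55434711]
```

```bash
python3 -m handwheel '[[[-0.0044,0,0.0025,0,-0.2,0],[-0.0044,0,0.0025,0,-0.2,0],[-0.0043,0,0.0025,0,0,0],[-0.0043,0,0.0025,0,0,0],[-0.0035,0,0.002,0,0,0],[-0.0026,0,0.0015,0,0,0]]]'
python3 -m handwheel '[[[-0.0026,0,0.0015,0,0,0],[-0.0026,0,0.0015,0,0,0],[-0.0017,0,0.001,0,0,0]]]'
```

```text
clock: 36.67
ee_pos: [0.6124, -0.1812, 0.0622]
orientation: [-180.0, 31.6, 173.3]
wrist_force: [-5.6, 6.2, 3.9]
width: 0.103
grip_force: 61.0
clock: 37.05
ee_pos: [0.6202, -0.1821, 0.0622]
orientation: [-180.0, 31.5, 173.3]
wrist_force: [-6.5, 6.8, 4.2]
width: 0.1
grip_force: 60.8
```

```bash
python3 -m handwheel '[[[-0.0017,0,0.001,0,0,0],[-0.0017,0,0.001,0,0,0],[-0.0017,0,0.001,0,0,0]]]'
python3 -m handwheel '[[[-0.0017,0,0.001,0,0,0],[-0.0017,0,0.001,0,0,0],[-0.0017,0,0.001,0,0,0]]]'
```

```text
clock: 37.42
ee_pos: [0.6259, -0.1827, 0.0622]
orientation: [180.0, 31.5, 173.3]
wrist_force: [-4.7, 6.0, 2.7]
width: 0.1
grip_force: 60.8
clock: 37.8
ee_pos: [0.6317, -0.1833, 0.0622]
orientation: [180.0, 31.5, 173.3]
wrist_force: [-5.5, 6.9, 2.6]
width: 0.098
grip_force: 60.8
```

```bash
python3 -m handwheel '[[[-0.0017,0,0.001,0,0,0],[-0.0017,0,0.001,0,0,0],[0,0,0,0,0,0]]]'
python3 -m handwheel '[[[-0.0017,0,0.001,0,0,0],[-0.0017,0,0.001,0,0,0],[0,0,0,0,0,0]]]'
```

```text
clock: 38.17
ee_pos: [0.6357, -0.1837, 0.0622]
orientation: [180.0, 31.5, 173.3]
wrist_force: [-3.2, 7.1, 0.4]
width: 0.099
grip_force: 60.4
clock: 38.55
ee_pos: [0.638, -0.184, 0.0621]
orientation: [180.0, 31.4, 173.3]
wrist_force: [-16.1, 8.1, 11.9]
width: 0.103
grip_force: 62.6
```

```bash
python3 -m handwheel '[[[-0.0013,0,0.0008,0,0,0],[0,0,0,0,0,0]]]'
python3 -m handwheel '[[[0.001,0,-0.0006,0,0,0],[0,0,0,0,0,0],[0,0,0,0,0,0]]]' 0
python3 -m handwheel '[[[0,0,-0.02,0,0,0],[0,0,-0.04,0,0,0],[0.01,0,-0.05,0,0,0],[0.02,0,-0.05,0,0,0],[0.02,0,-0.03,0,0,0],[0,0,0,0,0,0]]]'
python3 - <<'E'
from h import *
c,p,d=snap("wrist")
cv2.imwrite("pics/w10.png",p)
s,sp,sd=snap("side");cv2.imwrite("pics/side10.png",sp)
s,sp,sd=snap("scene");cv2.imwrite("pics/s10.png",sp)
im=np.hstack([cv2.resize(p,(480,360)),cv2.resize(sp[160:310,250:370],(288,360),interpolation=cv2.INTER_CUBIC)])
cv2.imwrite("pics/fin.png",im)
for n,z in(("handle_left",.061),("handle_right",.061)):
    for q in finder.place_of(n,"wrist")[:1]: u=q["position"];print(n,q,atz(c,[u],z))
E
```

```text
clock: 38.8
ee_pos: [0.6381, -0.1841, 0.0621]
orientation: [-180.0, 31.3, 173.3]
wrist_force: [-28.3, 9.3, 22.8]
width: 0.097
grip_force: 64.4
clock: 39.17
ee_pos: [0.6416, -0.1893, 0.063]
orientation: [-179.6, 31.7, 173.1]
wrist_force: [0.7, 0.4, 0.3]
width: 0.5
grip_force: 0.0
clock: 39.92
ee_pos: [0.4983, -0.1721, 0.1987]
orientation: [-179.5, 31.6, 173.1]
wrist_force: [0.5, 0.3, -0.6]
width: 0.498
grip_force: 0.0
handle_left {'position': [444.7, 206.8], 'score': 0.59} [[0.64725199 0.00717788 0.061     ]]
handle_right {'position': [266.2, 214.1], 'score': 0.61} [[ 0.63775664 -0.18482582  0.061     ]]
```

View pics/fin.png

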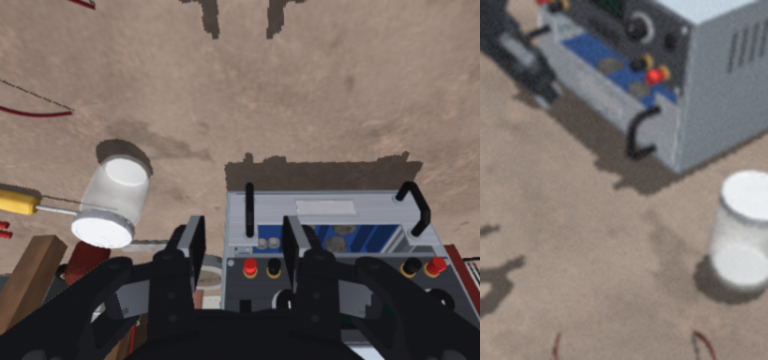

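```bash
python3 - <<'E'
from h import *
X,Y=rx()
def chk(c,d,b0):
    v,u=np.nonzero(d>0);P=atd(c,np.c_[u,v],d[v,u]);a=P@X;b=P@Y-b0;z=P[:,2]
    base=(a>.6)&(a<.75)
    for lo,hi,y0,y1 in((.03,.062,-.08,.08),(.07,.095,-.122,-.108),(.07,.095,.108,.122),(.19,.201,-.12,.12),(.03,.2,-.1315,-.128)):
        m=base&(z>lo)&(z<hi)&(b>y0)&(b<y1)
        if m.sum()>5: print(lo,y0,m.sum(),np.round(np.percentile(a[m],[10,50,90]),4))
b0=np.array([.689,-.0915,0])@Y
for cam in("scene","wrist","side"):
    c,p,d=snap(cam);print(cam);chk(c,d,b0)
print(cv2.countNonZero(cv2.absdiff(cv2.imread("pics/scene0.png"),cv2.imread("pics/s10.png")).max(2)[215:240,180:205]//40))
s=get_calibration("scene")
for n,z in(("jar_center",.051),("pencil_center",.0035),("spectacles_center",.02)):
    c,p,d=snap("scene")
    for q in finder.place_of(n,"scene")[:1]: print(n,q["score"],atz(s,[q["position"]],z))
E
```

```text
scene
0.03 -0.08 630 [0.6907 0.6957 0.7431]
0.07 -0.122 28 [0.6926 0.6941 0.6951]
0.07 0.108 15 [0.6898 0.6916 0.693 ]
0.19 -0.12 283 [0.6911 0.6928 0.6967]
0.03 -0.1315 621 [0.7    0.7213 0.744 ]
wrist
0.03 -0.08 3346 [0.6903 0.6914 0.736 ]
0.07 -0.122 251 [0.6916 0.6925 0.6937]
0.07 0.108 149 [0.689  0.6901 0.6909]
0.19 -0.12 349 [0.6906 0.6916 0.6933]
0.03 -0.1315 303 [0.6957 0.6965 0.6974]
side
0.03 -0.08 257 [0.6862 0.6895 0.7365]
0.07 -0.122 7 [0.6896 0.7068 0.7272]
0.07 0.108 16 [0.6815 0.6877 0.6894]
0.19 -0.12 120 [0.687  0.689  0.6923]
0.03 -0.1315 14 [0.6928 0.7195 0.7327]
0
jar_center 0.74 [[ 0.62387209 -0.35322286  0.051     ]]
pencil_center 0.55 [[0.71090036 0.07051448 0.0035    ]]
```

```bash
python3 -c "
from station import ctrl
print(ctrl.hand_in())"
```

```text
the job is handed in; nothing more can be done
None
```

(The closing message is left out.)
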